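# Run a fingertip along the cuvette covers to shut them

## Task

Get the curved cuvette carrier ready for its scan: beginning at the end with the red dot, run the fingertips lightly along the row so that the five blue covers are pushed shut flat, one after another in that order. Do not lift any cover further open, leave the orange reference cover open as it is, and do not touch the vials or the box. Finish clear of everything.

Things in the scene. Friction and masses are not known exactly. Their poses are not given: they have to be found in the camera images.
- tray: White cuvette carrier fixed to the bench, an arc 66 mm wide, any yaw. Origin on the bench under the middle of the row, z up. Row centre line in its frame (mm): x = -150 + 150 cos a, y = 150 sin a; red dot at a = -0.705 rad, blue cover k (1 to 5) centred at a = 0.245 (k - 3), so the row runs towards larger a. Above the bench: deck 40 mm, top of shut covers 44 mm.
- red_dot (a point): Centre of the red dot, 12 mm across, on the deck (40 mm above the bench) at the start of the row, about 16 mm before the hinge of cover 1.
- seat1 (a point): Fixed point on the tray: centre of the top of blue cover 1 when shut, 44 mm above the bench. Its x axis is the tray's x, not the cover's.
- cover1 (a joint): Blue cover 1, counted from the red dot: plate 30 mm along the row, 34 across, 4 thick, hinged on its edge nearest the red dot (15 mm before its seat). 0 = shut flat, positive (rad) = far edge raised, stop at 1.3; starts at 0.35 to 0.7. Stiff hinge: stays where it is left, about 0.006 N m to move. Covers are 36.75 mm apart.
- seat2 (a point): Fixed point on the tray: centre of the top of blue cover 2 when shut, 44 mm above the bench. Its x axis is the tray's x, not the cover's.
- cover2 (a joint): Blue cover 2, counted from the red dot: plate 30 mm along the row, 34 across, 4 thick, hinged on its edge nearest the red dot (15 mm before its seat). 0 = shut flat, positive (rad) = far edge raised, stop at 1.3; starts at 0.35 to 0.7. Stiff hinge: stays where it is left, about 0.006 N m to move. Covers are 36.75 mm apart.
- seat3 (a point): Fixed point on the tray: centre of the top of blue cover 3 when shut, 44 mm above the bench. Its x axis is the tray's x, not the cover's.
- cover3 (a joint): Blue cover 3, counted from the red dot: plate 30 mm along the row, 34 across, 4 thick, hinged on its edge nearest the red dot (15 mm before its seat). 0 = shut flat, positive (rad) = far edge raised, stop at 1.3; starts at 0.35 to 0.7. Stiff hinge: stays where it is left, about 0.006 N m to move. Covers are 36.75 mm apart.
- seat4 (a point): Fixed point on the tray: centre of the top of blue cover 4 when shut, 44 mm above the bench. Its x axis is the tray's x, not the cover's.
- cover4 (a joint): Blue cover 4, counted from the red dot: plate 30 mm along the row, 34 across, 4 thick, hinged on its edge nearest the red dot (15 mm before its seat). 0 = shut flat, positive (rad) = far edge raised, stop at 1.3; starts at 0.35 to 0.7. Stiff hinge: stays where it is left, about 0.006 N m to move. Covers are 36.75 mm apart.
- seat5 (a point): Fixed point on the tray: centre of the top of blue cover 5 when shut, 44 mm above the bench. Its x axis is the tray's x, not the cover's.
- cover5 (a joint): Blue cover 5, counted from the red dot: plate 30 mm along the row, 34 across, 4 thick, hinged on its edge nearest the red dot (15 mm before its seat). 0 = shut flat, positive (rad) = far edge raised, stop at 1.3; starts at 0.35 to 0.7. Stiff hinge: stays where it is left, about 0.006 N m to move. Covers are 36.75 mm apart.
- ref_cover (a joint): Orange cover of the reference cell, same plate and hinge as the blue ones, on the inner side of the arc, centred at x = -56 mm, y = 0 in the tray's frame, hinge on its -y edge. Starts open at 0.4 to 0.7 rad.
- ref_cover_tip (a point): Middle of the free edge of the orange cover, on its top face.
- vial_a: Loose capped glass vial with a black cap, 28 mm across, 55 mm tall, standing on the bench; origin under its centre.
- vial_b: Loose capped glass vial with a green cap, 28 mm across, 55 mm tall, standing on the bench; origin under its centre.
- cuvette_box: Loose closed grey box with a dark blue lid, 51 x 71 x 30 mm, on the bench; origin under its centre.

How it is judged (in metres and radians):
On the way, in this order (a step that is already met when the one before it is completed fails the run):
1. blue cover 1 is shut (within 0.15 rad), in order from the red dot (value of joint cover1 below 0.15 rad), for 0.1 s.
2. blue cover 2 is shut (within 0.15 rad), in order from the red dot (value of joint cover2 below 0.15 rad), for 0.1 s.
3. blue cover 3 is shut (within 0.15 rad), in order from the red dot (value of joint cover3 below 0.15 rad), for 0.1 s.
4. blue cover 4 is shut (within 0.15 rad), in order from the red dot (value of joint cover4 below 0.15 rad), for 0.1 s.
5. blue cover 5 is shut (within 0.15 rad), in order from the red dot (value of joint cover5 below 0.15 rad), for 0.1 s.
At the end, for the whole second after the job is handed in: All five blue covers are within 0.15 rad of flat (free edge less than about 4.5 mm up), the orange cover is still open, and its free edge is within 7 mm, the vials and the box within 12 mm of where they started (value of joint each of cover1, cover2, cover3, cover4, cover5 below 0.15 rad and value of joint ref_cover above 0.25 rad and distance of each of vial_a, vial_b, cuvette_box from where it was at the start of the episode below 0.012 m and distance of ref_cover_tip from where it was at the start of the episode below 0.007 m); the robot touches nothing.
It fails at once if the fingers touch a vial or the box (contact force between the fingers and vial_a above 0.5 N or contact force between the fingers and vial_b above 0.5 N or contact force between the fingers and cuvette_box above 0.5 N).
It fails at once if a vial or the box is moved by more than 12 mm, or the orange cover by more than 7 mm (distance of any of vial_a, vial_b, cuvette_box from where it was at the start of the episode above 0.012 m or distance of ref_cover_tip from where it was at the start of the episode above 0.007 m).
It fails at once if a cover is lifted or bent open past 0.8 rad (value of joint any of cover1, cover2, cover3, cover4, cover5, ref_cover above 0.8 rad).
It fails at once if the fingers press on the carrier or its covers with more than 30 N (contact force between the fingers and tray above 30 N).
It also fails if it takes over 42 s, if anything falls off the work surface, if the arm or the gripper's body presses on something with over 40 N, if the wrist force passes 120 N, or if a joint passes its speed limit or range.

## Robot

A 7-joint arm with a two-finger parallel gripper is mounted at the origin on the work surface. World frame = base frame: x ahead of the robot, y to its left, z up, the work surface at z = 0. Lengths are in m, angles in degrees, forces in N, time in s.
With the tool pointing down it reaches from about 0.35 to 0.9 m from the base axis. Payload 19.9 kg.
Tool frame: the origin (TCP) lies at the very end of the fingers, on their centre line; the grasp point (between the pads) lies 19 mm behind it; z points along the fingers, y is the direction in which the jaws open and shut (so a half turn about z gives the same grasp; the last joint's range is limited). The gripper opens to 94 mm and grips with 3 to 60 N. Pads are 16 mm wide; open, the fingers measure 119 mm over their backs; the gripper's body (75 mm by 177 mm) begins 78 mm behind the grasp point.
Start: joints at [-71.992, 23.915, -0.59, 92.452, 0.269, 63.638, -3.037], TCP at [0.218, 0.586, 0.205] pointing down, gripper open.
Joint ranges: [-161.28, 161.28], [-22.2, 115.67], [-73.04, 71.86], [3.21, 147.25], [-68.34, 248.33], [10.77, 114.83], [-161.83, 161.83]. Speed limits (degrees/s): [108.29, 108.29, 136.94, 136.94, 172.46, 172.46, 172.46].

## Interface

Orientations are given as [roll, pitch, yaw] about the fixed x, y, z axes, in that order (R = Rz(yaw) Ry(pitch) Rx(roll)).
In Python, from plant import manip gives the robot as it stands.
- The arm moves only by the tool move_arm, never from a script. Its argument "motion" is a list of rows, each a list of 7 numbers: the turn, a rotation vector about the tool's x, y, z in degrees, then the shift along the tool's x, y, z in m, then the gripper command: -1 is shut, 1 is fully open, values between are in proportion. In form: [[rx, ry, rz, tx, ty, tz, grip], ...]. A call has 1 to 5 rows; each row is the pose to reach, as a shift and turn from the pose commanded when the call began, along the tool's axes at that moment; what a row does not reach only later rows make up. A row lasts 1/12 s, in which the tool goes at most 41.7 mm and 7.16 degrees, less where a joint would pass 70% of its speed; a pose out of reach is approached as far as the arm can. A call with a gripper value outside its range is refused whole. The fingers move at their own pace and stop on an object; the grip force is fixed at half the most. Time passes only in rows, so rows that repeat a pose let the fingers close. It gives the time, the measured TCP pose, the force and the opening at its end, in the units of the state.
- manip.get_state(): the state, without advancing time (a new reading comes with each control period).
- manip.snapshot(name): name is "scene" or "side" or "wrist"; returns a dict with "frame" (420x560x3 uint8, red, green, blue), "fov_y" (degrees; the focal length in pixels is half the picture's height over the tangent of half this angle, whatever the lens; pixels are square), "cx", "cy" (the principal point, pixels), "extrinsics" (4x4, takes a point from camera to world coordinates); the wrist camera has in their place "mount" (4x4, takes a point from camera to tool coordinates, whose origin is the TCP and whose axes are the flange's). Camera axes: x right, y up, looking along -z (the intrinsics and any distortion apply to the point x, -y, -z); pixel columns grow to the right and rows downward; lengths in m; the calibration is good to about 2 mm. A picture is of the moment at which its call begins: read the wrist's pose just before it. There is no depth.
- manip.close_job(): hands the job in, once; it reports no verdict.
The state is a dict: "t": time; "joint_positions": joint angles; "qvel": joint speeds; "effort": joint torques, N m; "tool_pos": TCP position; "tcp_rot": TCP orientation; "wrist_force": force on the tool from outside, world axes, zero at the start; "moment": the same for the moment, N m; "width": opening from 0.0 (shut) to 1.0 (fully open).
Only numpy, scipy, OpenCV 4.12 (cv2) and the standard library are available. Lean on these libraries where they do the work, as an engineer would, in place of code of your own. Each camera call takes 0.05 s, during which the arm holds its last target.

## Working session

There is one attempt and no reset: what is moved stays moved. The work goes in short steps, Python scripts to look and compute and a tool call to move; the robot and the scene stay as the last step left them, time stands still between calls to the robot, and variables do not carry over. Pictures are saved under pics/ and viewed, and the job is handed in when it is done.

Besides the shell and the picture viewer there is one more tool, called after "Request:" as name(argument=value, ...) on one line, values as JSON. move_arm: Moves the arm, as the interface text tells. Its arguments: {"type":"object","properties":{"motion":{"type":"array"}},"required":["motion"]}

```bash
ls; mkdir -p pics; python3 - <<'E'
from plant import manip
import cv2
s=manip.get_state()
print({k:(v if not hasattr(v,'round') else v) for k,v in s.items()})
for n in ("scene","side","wrist"):
    d=manip.snapshot(n)
    cv2.imwrite(f"pics/{n}0.png",d["frame"][:,:,::-1])
    print(n,{k:v for k,v in d.items() if k!="frame"})
E
```

```text
pics
{'t': 0.0, 'joint_positions': array([-71.99273117,  23.94712745,  -0.58951675,  92.48431425,
         0.26854744,  63.63728718,  -3.03619723]), 'qvel': array([-0.04560089,  0.03770091,  0.00572583,  0.02379991,  0.02451763,
       -0.03242539,  0.02284284]), 'effort': array([ 2.87084031e-04, -8.51273847e+01,  6.39007073e-01, -4.25985074e+01,
       -4.88671940e-02,  1.87672087e-02,  1.67721719e-04]), 'tool_pos': array([0.21759415, 0.58551255, 0.20484415]), 'tcp_rot': array([-1.79932803e+02,  4.76669594e-03,  1.59614843e+02]), 'wrist_force': array([ 0.00400812, -0.54969308, -0.32113683]), 'moment': array([-0.0113512 , -0.03239375, -0.02583811]), 'width': 1.0010780166832112}
scene {'fov_y': 50.38121146002081, 'cx': 292.72416154524336, 'cy': 206.29173622737179, 'extrinsics': array([[-0.8708002 , -0.38327047,  0.30791356,  0.78004637],
       [ 0.49143967, -0.66083951,  0.56725496,  0.38779733],
       [-0.01393063,  0.64528667,  0.76381349,  0.53916401],
       [ 0.        ,  0.        ,  0.        ,  1.        ]])}
side {'fov_y': 56.95922640470904, 'cx': 276.39262700219297, 'cy': 201.92421336239235, 'extrinsics': array([[-6.52947082e-01,  5.63178379e-01, -5.06448636e-01,
         2.74405368e-01],
       [-7.57403130e-01, -4.84820442e-01,  4.37366708e-01,
         3.22016652e-01],
       [ 7.78822116e-04,  6.69163098e-01,  7.43115160e-01,
         5.42547803e-01],
       [ 0.00000000e+00,  0.00000000e+00,  0.00000000e+00,
         1.00000000e+00]])}
wrist {'fov_y': 68.62225250726189, 'cx': 280.6378482688766, 'cy': 209.31503479457467, 'mount': array([[ 3.29207967e-04,  9.66498026e-01,  2.56673835e-01,
         7.47187406e-02],
       [ 9.99999454e-01, -6.36853491e-05, -1.04278655e-03,
         3.00736087e-04],
       [-9.91504779e-04,  2.56674038e-01, -9.66497519e-01,
        -1.79407165e-01],
       [ 0.00000000e+00,  0.00000000e+00,  0.00000000e+00,
         1.00000000e+00]])}
```

View pics/scene0.png

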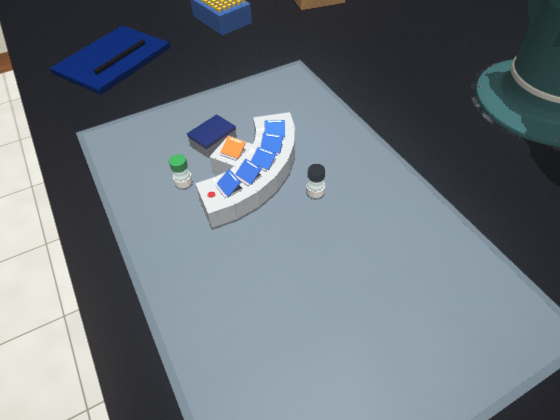

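View pics/side0.png

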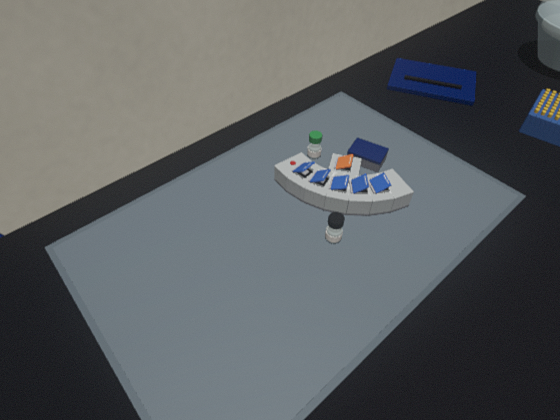

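View pics/wrist0.png

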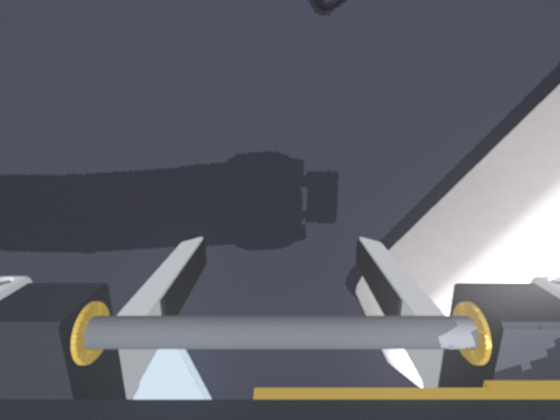

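```bash
python3 - <<'E'
import cv2
a=cv2.imread("pics/scene0.png")[100:235,150:335]
cv2.imwrite("pics/scene0z.png",cv2.resize(a,None,fx=4.3,fy=4.3,interpolation=cv2.INTER_CUBIC))
a=cv2.imread("pics/side0.png")[125:250,265:420]
cv2.imwrite("pics/side0z.png",cv2.resize(a,None,fx=4.8,fy=4.8,interpolation=cv2.INTER_CUBIC))
E
```

```text
(no output)
```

View pics/scene0z.png

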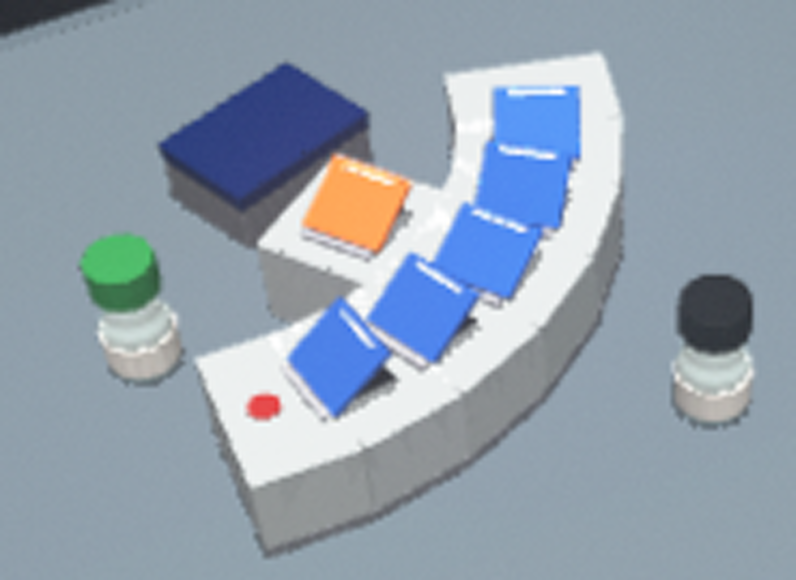

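View pics/side0z.png

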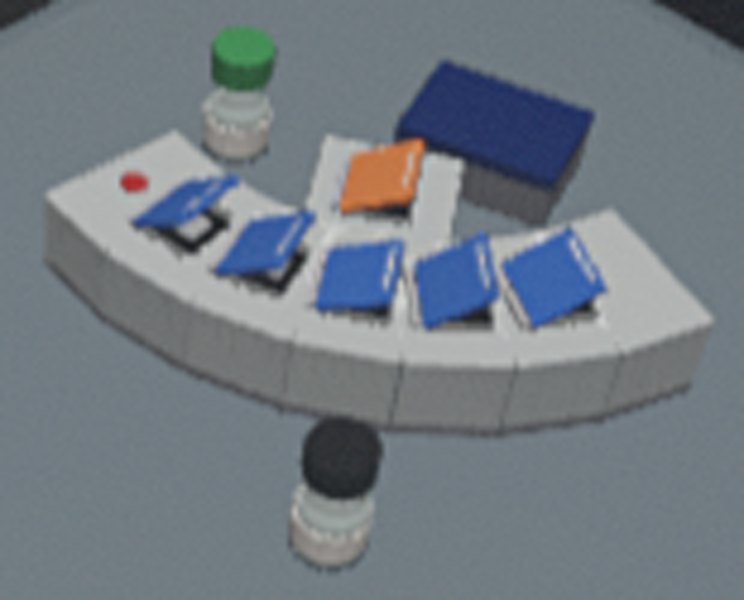

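```bash
cat > h.py <<'E'
import numpy as np
def proj(P,d,E=None):
    E=d["extrinsics"] if E is None else E
    p=(np.atleast_2d(P)-E[:3,3])@E[:3,:3]
    f=210/np.tan(np.radians(d["fov_y"]/2))
    return np.c_[d["cx"]+f*p[:,0]/-p[:,2], d["cy"]-f*p[:,1]/-p[:,2]]
def unproj(uv,d,z,E=None):
    E=d["extrinsics"] if E is None else E
    f=210/np.tan(np.radians(d["fov_y"]/2)); uv=np.atleast_2d(uv)
    r=np.c_[(uv[:,0]-d["cx"])/f,-(uv[:,1]-d["cy"])/f,-np.ones(len(uv))]@E[:3,:3].T
    return E[:3,3]+r*((z-E[2,3])/r[:,2])[:,None]
def zs(U): return (np.array(U)+.5)/4.3-.5+[150,100]
def zd(U): return (np.array(U)+.5)/4.8-.5+[265,125]
def row(p,a,r=.150,z=.04):
    a=np.asarray(a,float); x=-.15+r*np.cos(a); y=r*np.sin(a); c,s=np.cos(p[2]),np.sin(p[2])
    return np.stack([p[0]+c*x-s*y,p[1]+s*x+c*y,z+0*x],-1)
E
python3 - <<'E'
from plant import manip
from h import *
from scipy.optimize import least_squares
D={n:manip.snapshot(n) for n in("scene","side")}
S=zs([(264,406),(197,358),(253,487),(445,73),(601,53)])
T=zd([(134,182),(178,130),(46,196),(613,210),(713,320)])
A=unproj(S,D["scene"],.04);B=unproj(T,D["side"],.04)
print(A.round(4));print(B.round(4));
def model(p):
    return np.array([row(p,-.705),row(p,p[3],.117),row(p,p[3],.183),row(p,p[4],.117),row(p,p[4],.183)])
def res(p):
    M=model(p); return np.r_[(proj(M,D["scene"])-S).ravel(),(proj(M,D["side"])-T).ravel()]
m=A[[1,2,3,4]].mean(0)
best=min((least_squares(res,[m[0],m[1],y,-.8,.8],loss='soft_l1') for y in np.arange(0,6.3,.5)),key=lambda r:r.cost)
print(best.x,best.cost);print(res(best.x).reshape(-1,2).round(1))
p=best.x; np.save("p.npy",p)
print("seats",row(p,.245*(np.arange(5)-2)).round(4))
for nm,u,v in(("black cap top",(714,303),(343,446)),("green",(120,262),(243,48))):
    print(nm,unproj(zs(u),D["scene"],.055),unproj(zd(v),D["side"],.055))
for u,v in(((286,63),(444,62)),((160,148),(397,130)),((238,209),(548,189)),((369,118),(594,113))):
    print("box",unproj(zs(u),D["scene"],.03),unproj(zd(v),D["side"],.03))
E
```

```text
[[ 0.6733 -0.0656  0.04  ]
 [ 0.6851 -0.0991  0.04  ]
 [ 0.6907 -0.0334  0.04  ]
 [ 0.5374 -0.1987  0.04  ]
 [ 0.4758 -0.1776  0.04  ]]
[[ 0.6739 -0.0639  0.04  ]
 [ 0.6856 -0.099   0.04  ]
 [ 0.6906 -0.0318  0.04  ]
 [ 0.5384 -0.1962  0.04  ]
 [ 0.4765 -0.1763  0.04  ]]
[ 0.57298371 -0.08810775  2.15803944 -0.7878788   0.79425939] 11.709889842156784
[[ 0.1  0.8]
 [ 3.6 -1.1]
 [-1.2  0.4]
 [ 0.   3.1]
 [-0.5 -0.2]
 [ 0.1  0. ]
 [ 1.9  1.7]
 [ 0.1 -1. ]
 [-2.9  0.5]
 [ 0.8 -0.6]]
seats [[ 0.6415 -0.0637  0.04  ]
 [ 0.6058 -0.0717  0.04  ]
 [ 0.573  -0.0881  0.04  ]
 [ 0.5452 -0.112   0.04  ]
 [ 0.524  -0.1419  0.04  ]]
black cap top [[ 0.51917237 -0.01710605  0.055     ]] [[ 0.51699547 -0.01648949  0.055     ]]
green [[ 0.69460385 -0.14356918  0.055     ]] [[ 0.69365848 -0.14297298  0.055     ]]
box [[ 0.58760333 -0.25048602  0.03      ]] [[ 0.6509362  -0.22650194  0.03      ]]
box [[ 0.65324003 -0.22590423  0.03      ]] [[ 0.63367296 -0.17718652  0.03      ]]
box [[ 0.63973941 -0.1760062   0.03      ]] [[ 0.56874904 -0.19650126  0.03      ]]
box [[ 0.57230663 -0.20007412  0.03      ]] [[ 0.58657176 -0.24877911  0.03      ]]
```

```bash
python3 - <<'E'
from plant import manip
from h import *
from scipy.optimize import least_squares
D={n:manip.snapshot(n) for n in("scene","side")}
S=zs([(264,406),(197,358),(253,487),(445,73),(601,53)])
T=zd([(134,182),(178,130),(46,196),(613,210),(713,320)])
def model(p):
    L=p[3]; f=lambda s,r: row(p,s*(.735+np.arctan2(L,r)),np.hypot(r,L))
    return np.array([row(p,-.705),f(-1,.117),f(-1,.183),f(1,.117),f(1,.183)])
def res(p):
    M=model(p); return np.r_[(proj(M,D["scene"])-S).ravel(),(proj(M,D["side"])-T).ravel()]
b=least_squares(res,[.573,-.088,2.158,.02],loss='soft_l1')
p=b.x;np.save("p.npy",p)
print(p,b.cost);print(res(p).reshape(-1,2).round(1))
al=.245*(np.arange(5)-2)
print("seats",row(p,al).round(4))
# per cover: fit angle by overlay
import cv2
for n in D:
    im=D[n]["frame"][:,:,::-1].copy(); k=4.3 if n=="scene" else 4.8; o=(150,100) if n=="scene" else (265,125)
    c=im[o[1]:o[1]+(135 if k<4.5 else 125),o[0]:o[0]+(185 if k<4.5 else 155)]
    c=cv2.resize(c,None,fx=k,fy=k,interpolation=cv2.INTER_CUBIC)
    def cover(a,th,r0=.15):
        # hinge at tangent -15mm, top face z .044 when shut
        ctr=row(p,a,r0); t=np.array([-np.sin(a+p[2]),np.cos(a+p[2]),0]); rr=np.array([np.cos(a+p[2]),np.sin(a+p[2]),0])
        h=ctr-.015*t; d=t*np.cos(th)+np.array([0,0,np.sin(th)]); nn=-t*np.sin(th)+np.array([0,0,np.cos(th)])
        return np.array([h-.017*rr+.004*nn,h+.017*rr+.004*nn,h+.017*rr+.03*d+.004*nn,h-.017*rr+.03*d+.004*nn])
    for a in al:
      for th,col in((.5,(0,255,255)),):
        q=(proj(cover(a,th),D[n])-o+.5)*k-.5
        cv2.polylines(c,[q.astype(int)],True,col,1)
    cv2.imwrite(f"pics/ov_{n}.png",c)
E
```

```text
[ 0.57244766 -0.08824661  2.15810402  0.01074082] 4.665978873733923
[[ 0.4  0.6]
 [ 1.1 -0.4]
 [-1.6  0.5]
 [-0.1  1.6]
 [-0.1 -0.3]
 [ 0.4  0.1]
 [ 0.7  0.6]
 [-0.1 -1.1]
 [-1.   0. ]
 [ 1.2 -0.3]]
seats [[ 0.641  -0.0638  0.04  ]
 [ 0.6052 -0.0718  0.04  ]
 [ 0.5724 -0.0882  0.04  ]
 [ 0.5446 -0.1121  0.04  ]
 [ 0.5235 -0.1421  0.04  ]]
```

View pics/ov_scene.png

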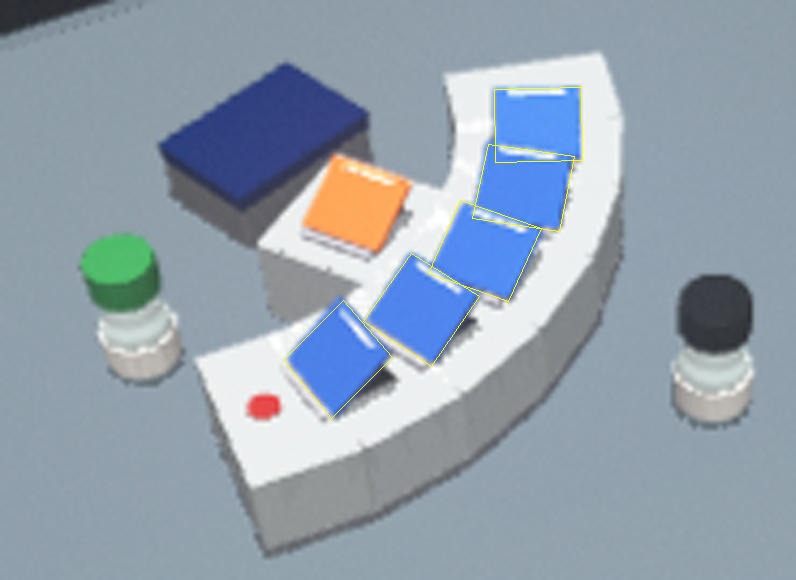

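View pics/ov_side.png

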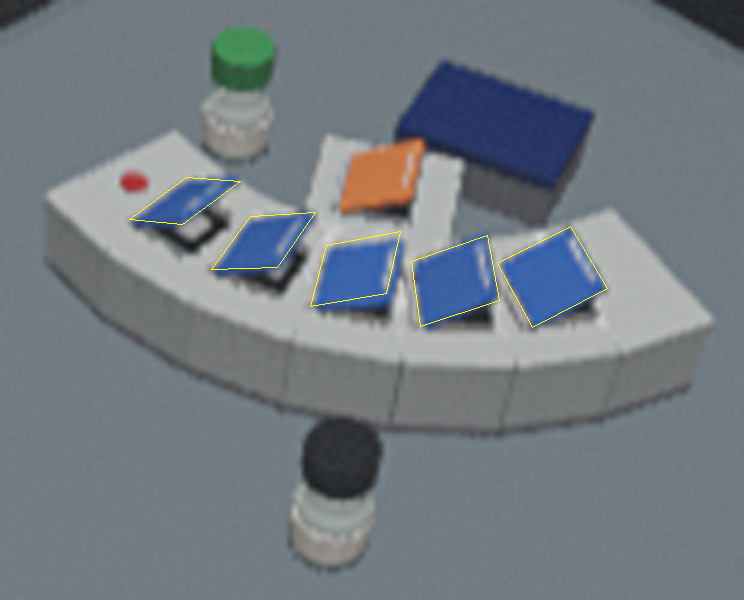

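```bash
cat > go.py <<'E'
import sys
from plant import manip
from h import *
from scipy.spatial.transform import Rotation as R
s=manip.get_state(); p=np.load("p.npy")
r0=R.from_euler("xyz",s["tcp_rot"],degrees=True)
print("t",s["t"],s["tool_pos"].round(4),s["tcp_rot"].round(2),"F",s["wrist_force"].round(2),"w",round(s["width"],3))
for a in sys.argv[1:]:
    al,z=map(float,a.split(","))
    q=row(p,al,.150,z); yaw=np.degrees(p[2]+al)
    t=R.from_euler("xyz",[180,0,yaw],degrees=True)
    print(a,q.round(4),round(yaw,1),"->",(r0.inv()*t).as_rotvec(degrees=True).round(2),r0.inv().apply(q-s["tool_pos"]).round(4))
E
python3 go.py -- 2>/dev/null; python3 go.py -0.76,.12
```

```text
t 0.35 [0.2177 0.5858 0.2053] [-179.98    0.    159.61] F [ 0.87 -0.28  0.02] w 1.003
t 0.35 [0.2177 0.5858 0.2053] [-179.98    0.    159.61] F [ 0.87 -0.28  0.02] w 1.003
-0.76,.12 [ 0.6813 -0.0653  0.12  ] 80.1 -> [-1.000e-02  2.000e-02  7.951e+01] [-0.6614 -0.4488  0.0855]
```

Request:
move_arm(motion=[[7,0,0,0,0,0,-1]])

```text
t: 0.43
tool_pos: [0.217, 0.5834, 0.2055]
tcp_rot: [-173.1, 0.0, 159.6]
wrist_force: [-0.5, -1.4, 0.5]
width: 0.96
```

I put that turn on the wrong axis, rx instead of rz. The arm was in free air, so nothing was touched. I'm correcting it before going on.

Request:
move_arm(motion=[[-7,0,0,0,0,0,-1]])

```text
t: 0.52
tool_pos: [0.2162, 0.5812, 0.1954]
tcp_rot: [-176.5, 0.1, 159.6]
wrist_force: [0.3, 1.4, -4.0]
width: 0.889
```

```bash
python3 go.py -0.76,.15
```

```text
t 0.5167 [0.2162 0.5812 0.1954] [-1.7647e+02  1.5000e-01  1.5963e+02] F [ 0.28  1.42 -4.  ] w 0.889
-0.76,.15 [ 0.6813 -0.0653  0.15  ] 80.1 -> [-2.85  2.57 79.49] [-0.661  -0.4404  0.0744]
```

Request:
move_arm(motion=[[0,0,0,0,0,0,-1],[0,0,0,0,0,0,-1]])

```text
t: 0.68
tool_pos: [0.2175, 0.5854, 0.204]
tcp_rot: [-179.9, 0.0, 159.6]
wrist_force: [-0.2, 0.0, 0.7]
width: 0.751
```

```bash
python3 go.py -0.76,.15
```

```text
t 0.6833 [0.2175 0.5854 0.204 ] [-179.9     0.    159.62] F [-0.16  0.03  0.7 ] w 0.751
-0.76,.15 [ 0.6813 -0.0653  0.15  ] 80.1 -> [-8.000e-02  7.000e-02  7.951e+01] [-0.6614 -0.4484  0.0548]
```

Request:
move_arm(motion=[[0,0,79.5,-0.661,-0.448,0.05,-1],[0,0,79.5,-0.661,-0.448,0.05,-1],[0,0,79.5,-0.661,-0.448,0.05,-1],[0,0,79.5,-0.661,-0.448,0.05,-1],[0,0,79.5,-0.661,-0.448,0.05,-1]])

```text
t: 1.1
tool_pos: [0.3397, 0.4156, 0.1949]
tcp_rot: [179.7, -0.1, 123.5]
wrist_force: [1.8, 0.2, -0.0]
width: 0.398
```

```bash
python3 go.py -0.76,.15
```

```text
t 1.1 [0.3397 0.4156 0.1949] [ 1.7974e+02 -1.4000e-01  1.2346e+02] F [ 1.81  0.24 -0.03] w 0.398
-0.76,.15 [ 0.6813 -0.0653  0.15  ] 80.1 -> [ 0.19 -0.23 43.35] [-0.5897  0.0197  0.0435]
```

Request:
move_arm(motion=[[0,0,42,-0.56,0.02,0.035,-1],[0,0,42,-0.56,0.02,0.035,-1],[0,0,42,-0.56,0.02,0.035,-1],[0,0,42,-0.56,0.02,0.035,-1],[0,0,42,-0.56,0.02,0.035,-1]])

```text
t: 1.52
tool_pos: [0.4618, 0.2469, 0.1819]
tcp_rot: [179.8, -0.2, 87.7]
wrist_force: [0.5, 0.4, -0.2]
width: 0.042
```

```bash
python3 go.py -0.76,.15
```

```text
t 1.5167 [0.4618 0.2469 0.1819] [179.79  -0.23  87.66] F [ 0.52  0.39 -0.25] w 0.042
-0.76,.15 [ 0.6813 -0.0653  0.15  ] 80.1 -> [ 0.19 -0.25  7.55] [-0.3031  0.232   0.0315]
```

Request:
move_arm(motion=[[0,0,2,-0.3,0.23,0.03,-1],[0,0,2,-0.3,0.23,0.03,-1],[0,0,2,-0.3,0.23,0.03,-1],[0,0,2,-0.3,0.23,0.03,-1],[0,0,2,-0.3,0.23,0.03,-1]])

```text
t: 1.93
tool_pos: [0.5826, 0.0775, 0.1654]
tcp_rot: [179.7, -0.1, 86.0]
wrist_force: [0.3, 1.2, 0.7]
width: 0.005
```

```bash
python3 go.py -0.76,.15
```

```text
t 1.9333 [0.5826 0.0775 0.1654] [ 1.7975e+02 -1.5000e-01  8.6030e+01] F [0.26 1.2  0.66] w 0.005
-0.76,.15 [ 0.6813 -0.0653  0.15  ] 80.1 -> [ 0.25 -0.16  5.92] [-0.1357  0.1083  0.0156]
```

Request:
move_arm(motion=[[0,0,4,-0.115,0.09,0.012,-1],[0,0,4,-0.115,0.09,0.012,-1],[0,0,4,-0.115,0.09,0.012,-1],[0,0,4,-0.115,0.09,0.012,-1],[0,0,4,-0.115,0.09,0.012,-1]])

```text
t: 2.35
tool_pos: [0.6646, -0.0477, 0.1529]
tcp_rot: [179.7, 0.1, 81.7]
wrist_force: [0.1, -1.2, 0.7]
width: 0.004
```

Request:
move_arm(motion=[[0,0,0,0,0,0,-1],[0,0,0,0,0,0,-1],[0,0,0,0,0,0,-1]])

```text
t: 2.6
tool_pos: [0.6626, -0.0405, 0.1522]
tcp_rot: [179.9, -0.1, 82.1]
wrist_force: [-0.3, -0.2, -0.2]
width: 0.003
```

```bash
python3 go.py -0.76,.07 -0.76,.046; python3 - <<'E'
from plant import manip
import cv2
for n in("side","wrist"): cv2.imwrite(f"pics/{n}1.png",manip.snapshot(n)["frame"][:,:,::-1])
E
```

```text
t 2.6 [ 0.6626 -0.0405  0.1522] [ 1.799e+02 -8.000e-02  8.210e+01] F [-0.33 -0.19 -0.15] w 0.003
-0.76,.07 [ 0.6813 -0.0653  0.07  ] 80.1 -> [ 0.1  -0.08  1.99] [-0.0221  0.0218  0.0822]
-0.76,.046 [ 0.6813 -0.0653  0.046 ] 80.1 -> [ 0.1  -0.08  1.99] [-0.0221  0.0218  0.1062]
```

View pics/side1.png

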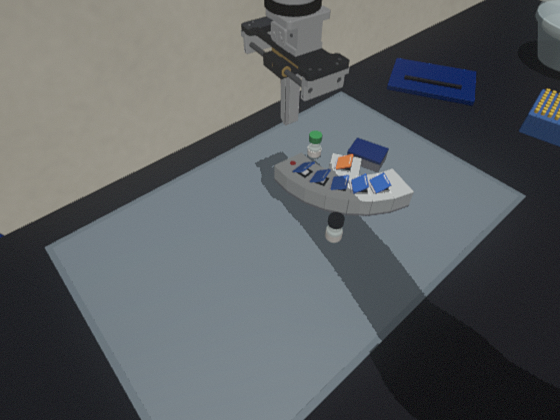

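View pics/wrist1.png

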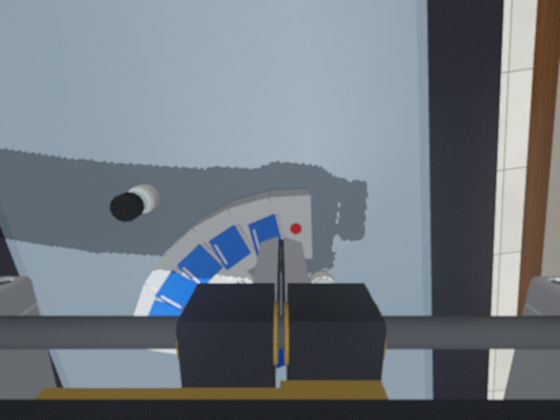

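```bash
python3 - <<'E'
from plant import manip
from h import *
from scipy.spatial.transform import Rotation as R
s=manip.get_state(); d=manip.snapshot("wrist"); sd=manip.snapshot("side")
T=np.eye(4);T[:3,:3]=R.from_euler("xyz",s["tcp_rot"],degrees=True).as_matrix();T[:3,3]=s["tool_pos"]
E=T@d["mount"]; p=np.load("p.npy")
print("dot wrist",unproj((296,228.5),d,.04,E),"fit",row(p,-.705), "tip px side",proj(s["tool_pos"],sd))
E
```

```text
dot wrist [[ 0.67468162 -0.06452614  0.04      ]] fit [ 0.67317906 -0.0641496   0.04      ] tip px side [[289.01216771 122.18599367]]
```

Request:
move_arm(motion=[[0,0,2,-0.022,0.022,0.02,-1],[0,0,2,-0.022,0.022,0.05,-1],[0,0,2,-0.022,0.022,0.08,-1],[0,0,2,-0.022,0.022,0.08,-1],[0,0,2,-0.022,0.022,0.08,-1]])

```text
t: 3.22
tool_pos: [0.6805, -0.0666, 0.0705]
tcp_rot: [-179.9, 0.0, 80.0]
wrist_force: [0.1, -0.2, 0.3]
width: 0.001
```

```bash
python3 go.py -0.76,.046
```

```text
t 3.2167 [ 0.6805 -0.0666  0.0705] [-1.7987e+02  3.0000e-02  8.0020e+01] F [ 0.14 -0.24  0.34] w 0.001
-0.76,.046 [ 0.6813 -0.0653  0.046 ] 80.1 -> [-0.13  0.03 -0.09] [0.0014 0.0007 0.0245]
```

Request:
move_arm(motion=[[0,0,0,0,0,0.01,-1],[0,0,0,0,0,0.018,-1],[0,0,0,0,0,0.024,-1],[0,0,0,0,0,0.024,-1],[0,0,0,0,0,0.024,-1]])

```text
t: 3.63
tool_pos: [0.6812, -0.0669, 0.0471]
tcp_rot: [-180.0, 0.0, 80.0]
wrist_force: [0.5, 0.4, 0.0]
width: 0.008
```

```bash
python3 go.py -0.72,.046 -0.68,.046 -.64,.046 -.6,.046 -.56,.046
```

```text
t 3.6333 [ 0.6812 -0.0669  0.0471] [-180.    0.   80.] F [0.45 0.43 0.01] w 0.008
-0.72,.046 [ 0.6754 -0.0644  0.046 ] 82.4 -> [-0.   0.  -2.4] [ 0.0015 -0.0061  0.0011]
-0.68,.046 [ 0.6694 -0.0638  0.046 ] 84.7 -> [-0.    0.   -4.69] [ 0.0011 -0.0121  0.0011]
-.64,.046 [ 0.6635 -0.0633  0.046 ] 87.0 -> [-0.    0.   -6.98] [ 0.0005 -0.0181  0.0011]
-.6,.046 [ 0.6575 -0.0631  0.046 ] 89.3 -> [-0.    0.   -9.27] [-0.0004 -0.024   0.0011]
-.56,.046 [ 0.6515 -0.0632  0.046 ] 91.6 -> [ -0.     0.   -11.57] [-0.0014 -0.0299  0.0011]
```

Request:
move_arm(motion=[[0,0,-2.4,0.0015,-0.006,0.001,-1],[0,0,-4.7,0.001,-0.012,0.001,-1],[0,0,-7,0.0005,-0.018,0.001,-1],[0,0,-9.3,-0.0004,-0.024,0.001,-1],[0,0,-11.6,-0.0014,-0.03,0.001,-1]])

```text
t: 4.05
tool_pos: [0.6517, -0.0631, 0.0468]
tcp_rot: [179.9, 0.0, 91.7]
wrist_force: [1.0, -0.8, 0.6]
width: 0.007
```

```bash
python3 go.py -.56,.046
```

```text
t 4.05 [ 0.6517 -0.0631  0.0468] [1.7991e+02 1.0000e-02 9.1720e+01] F [ 1.01 -0.75  0.63] w 0.007
-.56,.046 [ 0.6515 -0.0632  0.046 ] 91.6 -> [0.09 0.01 0.15] [-0.     -0.0003  0.0008]
```

Tracking is good: the fingers are at a=-0.56 and the force is about 1 N. Next I'll sweep over cover 1.

```bash
python3 go.py -.52,.046 -.48,.046 -.44,.046 -.4,.046 -.36,.046
```

```text
t 4.05 [ 0.6517 -0.0631  0.0468] [1.7991e+02 1.0000e-02 9.1720e+01] F [ 1.01 -0.75  0.63] w 0.007
-.52,.046 [ 0.6455 -0.0635  0.046 ] 93.9 -> [ 0.08  0.01 -2.14] [-0.0001 -0.0063  0.0008]
-.48,.046 [ 0.6395 -0.064   0.046 ] 96.1 -> [ 0.08  0.02 -4.43] [-0.0005 -0.0123  0.0008]
-.44,.046 [ 0.6335 -0.0647  0.046 ] 98.4 -> [ 0.08  0.02 -6.72] [-0.001  -0.0182  0.0008]
-.4,.046 [ 0.6276 -0.0657  0.046 ] 100.7 -> [ 0.08  0.02 -9.02] [-0.0019 -0.0242  0.0008]
-.36,.046 [ 0.6218 -0.067   0.046 ] 103.0 -> [  0.08   0.02 -11.31] [-0.0029 -0.0301  0.0008]
```

Request:
move_arm(motion=[[0,0,-2.3,-0.0001,-0.006,0.0005,-1],[0,0,-4.6,-0.0005,-0.012,0.0005,-1],[0,0,-6.9,-0.001,-0.018,0.0005,-1],[0,0,-9.2,-0.0019,-0.024,0.0005,-1]])

```text
t: 4.38
tool_pos: [0.6275, -0.0658, 0.0462]
tcp_rot: [179.9, 0.0, 100.9]
wrist_force: [1.0, 0.5, -0.5]
width: 0.004
```

```bash
python3 go.py -.36,.046 -.32,.046 -.28,.046 -.24,.046 -.2,.046;  python3 - <<'E'
from plant import manip
import cv2
for n in("scene","side"): cv2.imwrite(f"pics/{n}2.png",cv2.resize(manip.snapshot(n)["frame"][90:260,150:430,::-1],None,fx=2.8,fy=2.8,interpolation=cv2.INTER_CUBIC))
E
```

```text
t 4.3833 [ 0.6275 -0.0658  0.0462] [1.7995e+02 2.0000e-02 1.0091e+02] F [ 1.01  0.49 -0.46] w 0.004
-.36,.046 [ 0.6218 -0.067   0.046 ] 103.0 -> [ 0.05  0.02 -2.11] [-0.0001 -0.0059  0.0002]
-.32,.046 [ 0.6159 -0.0684  0.046 ] 105.3 -> [ 0.05  0.02 -4.4 ] [-0.0004 -0.0119  0.0002]
-.28,.046 [ 0.6102 -0.0701  0.046 ] 107.6 -> [ 0.05  0.02 -6.69] [-0.001  -0.0179  0.0002]
-.24,.046 [ 0.6045 -0.0721  0.046 ] 109.9 -> [ 0.05  0.02 -8.99] [-0.0018 -0.0238  0.0002]
-.2,.046 [ 0.5989 -0.0742  0.046 ] 112.2 -> [  0.05   0.02 -11.28] [-0.0029 -0.0297  0.0002]
```

View pics/scene2.png

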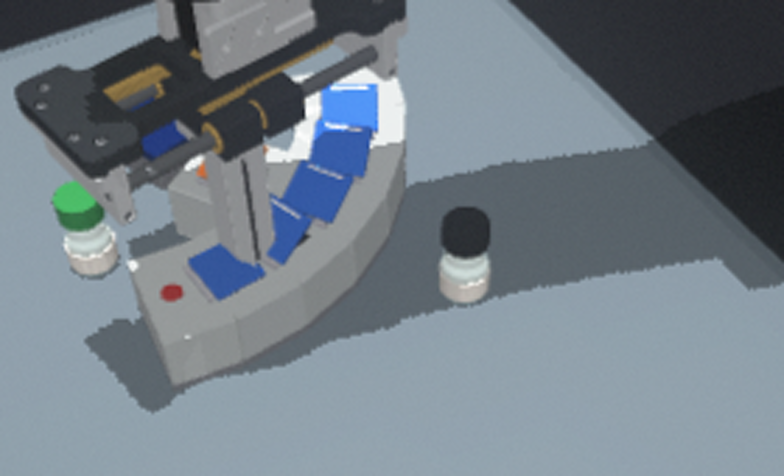

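View pics/side2.png

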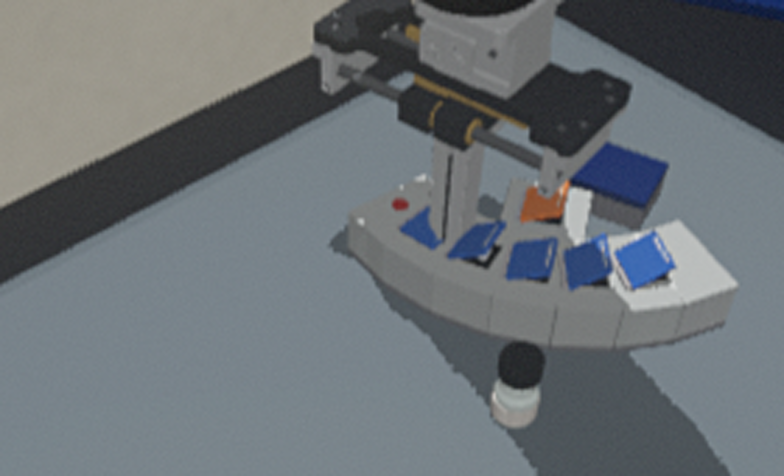

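Cover 1 now lies flat, at about (225,272) in the scene crop. Covers 2 to 5 are still open, and forces are around 1 N. I'll carry on.

Request:
move_arm(motion=[[0,0,-2.2,-0.0001,-0.006,0.0002,-1],[0,0,-4.5,-0.0004,-0.012,0.0002,-1],[0,0,-6.8,-0.001,-0.018,0.0002,-1],[0,0,-9.1,-0.0018,-0.024,0.0002,-1],[0,0,-11.4,-0.0029,-0.03,0.0002,-1]])

```text
t: 4.9
tool_pos: [0.599, -0.0742, 0.0457]
tcp_rot: [180.0, 0.0, 112.2]
wrist_force: [1.0, -0.0, 0.1]
width: 0.004
```

```bash
python3 go.py -.16,.046 -.12,.046 -.08,.046 -.04,.046 0,.046
```

```text
t 4.9 [ 0.599  -0.0742  0.0457] [1.7996e+02 3.0000e-02 1.1222e+02] F [ 1.02 -0.05  0.08] w 0.004
-.16,.046 [ 0.5934 -0.0766  0.046 ] 114.5 -> [ 0.04  0.03 -2.26] [-0.0001 -0.0061 -0.0003]
-.12,.046 [ 0.588  -0.0792  0.046 ] 116.8 -> [ 0.04  0.03 -4.55] [-0.0005 -0.0121 -0.0003]
-.08,.046 [ 0.5827 -0.082   0.046 ] 119.1 -> [ 0.04  0.03 -6.84] [-0.0011 -0.018  -0.0003]
-.04,.046 [ 0.5775 -0.085   0.046 ] 121.4 -> [ 0.04  0.03 -9.13] [-0.0019 -0.024  -0.0003]
0,.046 [ 0.5724 -0.0882  0.046 ] 123.7 -> [  0.04   0.03 -11.43] [-0.003  -0.0299 -0.0003]
```

Request:
move_arm(motion=[[0,0,-2.3,-0.0001,-0.006,-0.0002,-1],[0,0,-4.6,-0.0005,-0.012,-0.0002,-1],[0,0,-6.9,-0.0011,-0.018,-0.0002,-1],[0,0,-9.2,-0.0019,-0.024,-0.0002,-1],[0,0,-11.5,-0.003,-0.03,-0.0002,-1]])

```text
t: 5.32
tool_pos: [0.5724, -0.0884, 0.046]
tcp_rot: [180.0, 0.0, 123.7]
wrist_force: [0.5, -0.4, 0.5]
width: 0.004
```

```bash
python3 go.py .04,.046 .08,.046 .12,.046 .16,.046 .2,.046
```

```text
t 5.3167 [ 0.5724 -0.0884  0.046 ] [1.7996e+02 4.0000e-02 1.2372e+02] F [ 0.52 -0.36  0.53] w 0.004
.04,.046 [ 0.5675 -0.0917  0.046 ] 125.9 -> [ 0.04  0.04 -2.22] [-0.     -0.0059 -0.    ]
.08,.046 [ 0.5627 -0.0953  0.046 ] 128.2 -> [ 0.04  0.04 -4.52] [-0.0004 -0.0118 -0.    ]
.12,.046 [ 0.5581 -0.0991  0.046 ] 130.5 -> [ 0.04  0.04 -6.81] [-0.001  -0.0178 -0.    ]
.16,.046 [ 0.5536 -0.1031  0.046 ] 132.8 -> [ 0.04  0.04 -9.1 ] [-0.0018 -0.0238 -0.    ]
.2,.046 [ 0.5493 -0.1072  0.046 ] 135.1 -> [  0.04   0.04 -11.39] [-0.0029 -0.0297 -0.    ]
```

Request:
move_arm(motion=[[0,0,-2.2,0,-0.006,0,-1],[0,0,-4.5,-0.0004,-0.012,0,-1],[0,0,-6.8,-0.001,-0.018,0,-1],[0,0,-9.1,-0.0018,-0.024,0,-1],[0,0,-11.4,-0.0029,-0.03,0,-1]])

```text
t: 5.73
tool_pos: [0.5492, -0.1075, 0.046]
tcp_rot: [180.0, 0.1, 135.1]
wrist_force: [-0.1, 0.2, 1.0]
width: 0.004
```

```bash
python3 go.py .24,.046 .28,.046 .32,.046 .36,.046 .4,.046;  python3 - <<'E'
from plant import manip
import cv2
for n in("side",): cv2.imwrite(f"pics/{n}3.png",cv2.resize(manip.snapshot(n)["frame"][90:260,210:490,::-1],None,fx=2.8,fy=2.8,interpolation=cv2.INTER_CUBIC))
E
```

```text
t 5.7333 [ 0.5492 -0.1075  0.046 ] [1.7996e+02 5.0000e-02 1.3511e+02] F [-0.12  0.21  1.02] w 0.004
.24,.046 [ 0.5451 -0.1116  0.046 ] 137.4 -> [ 0.04  0.05 -2.29] [-0.     -0.0057  0.    ]
.28,.046 [ 0.5412 -0.1161  0.046 ] 139.7 -> [ 0.04  0.05 -4.58] [-0.0004 -0.0117  0.    ]
.32,.046 [ 0.5374 -0.1207  0.046 ] 142.0 -> [ 0.04  0.06 -6.87] [-0.001  -0.0177  0.    ]
.36,.046 [ 0.5338 -0.1255  0.046 ] 144.3 -> [ 0.04  0.06 -9.16] [-0.0018 -0.0236  0.    ]
.4,.046 [ 0.5304 -0.1305  0.046 ] 146.6 -> [  0.04   0.06 -11.45] [-0.0029 -0.0295  0.    ]
```

View pics/side3.png

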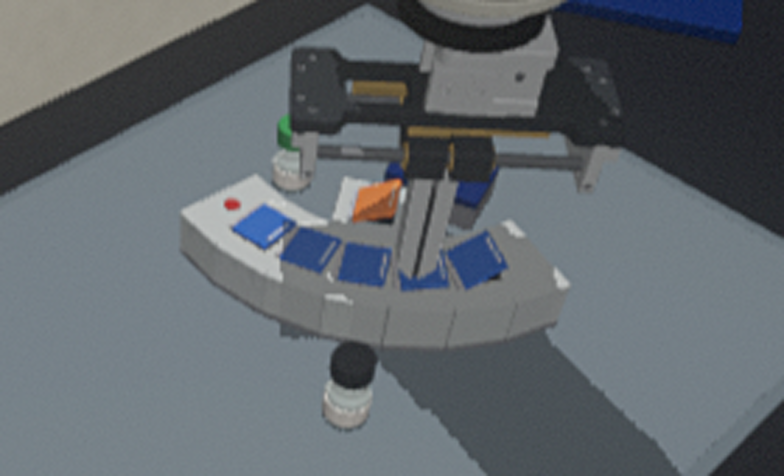

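Covers 1 to 3 are flat at (262,226), (310,250) and (365,265). Cover 4 is under the fingers, cover 5 is still open, and the orange cover has not moved.

Request:
move_arm(motion=[[0,0,-2.3,0,-0.006,0,-1],[0,0,-4.6,-0.0004,-0.012,0,-1],[0,0,-6.9,-0.001,-0.018,0,-1],[0,0,-9.2,-0.0018,-0.024,0,-1],[0,0,-11.5,-0.0029,-0.03,0,-1]])

```text
t: 6.2
tool_pos: [0.53, -0.1307, 0.0459]
tcp_rot: [180.0, 0.0, 146.6]
wrist_force: [0.8, 1.0, 1.8]
width: 0.005
```

```bash
python3 go.py .44,.046 .48,.046 .52,.046 .56,.046 .6,.046
```

```text
t 6.2 [ 0.53   -0.1307  0.0459] [1.7998e+02 4.0000e-02 1.4657e+02] F [0.78 0.96 1.78] w 0.005
.44,.046 [ 0.5272 -0.1355  0.046 ] 148.9 -> [ 0.02  0.04 -2.29] [-0.0003 -0.0056 -0.0001]
.48,.046 [ 0.5242 -0.1407  0.046 ] 151.2 -> [ 0.02  0.04 -4.58] [-0.0007 -0.0116 -0.0001]
.52,.046 [ 0.5214 -0.1461  0.046 ] 153.4 -> [ 0.02  0.04 -6.87] [-0.0013 -0.0175 -0.0001]
.56,.046 [ 0.5188 -0.1515  0.046 ] 155.7 -> [ 0.02  0.04 -9.16] [-0.0021 -0.0235 -0.0001]
.6,.046 [ 0.5165 -0.157   0.046 ] 158.0 -> [  0.02   0.04 -11.46] [-0.0032 -0.0294 -0.0001]
```

Request:
move_arm(motion=[[0,0,-2.3,0,-0.006,0,-1],[0,0,-4.6,-0.0005,-0.012,0,-1],[0,0,-6.9,-0.001,-0.018,0,-1],[0,0,-9.2,-0.002,-0.024,0,-1],[0,0,-11.5,-0.003,-0.03,0,-1]])

```text
t: 6.62
tool_pos: [0.5159, -0.1576, 0.0459]
tcp_rot: [180.0, 0.0, 158.1]
wrist_force: [-0.5, -0.5, 0.3]
width: 0.01
```

Request:
move_arm(motion=[[0,0,0,0,0,0,-1],[0,0,0,0,0,-0.02,-1],[0,0,0,0,0,-0.06,-1],[0,0,0,0,0,-0.1,-1],[0,0,0,0,0,-0.14,-1]])

```text
t: 7.03
tool_pos: [0.5154, -0.1569, 0.1874]
tcp_rot: [180.0, -0.0, 157.9]
wrist_force: [0.5, 0.2, 0.0]
width: 0.003
```

Request:
move_arm(motion=[[0,0,0,0.03,0,-0.04,-1],[0,0,0,0.06,0,-0.06,-1],[0,0,0,0.09,0,-0.06,-1],[0,0,0,0.12,0,-0.06,-1],[0,0,0,0.12,0,-0.06,-1]])

```text
t: 7.45
tool_pos: [0.401, -0.1108, 0.2463]
tcp_rot: [179.9, 0.0, 158.0]
wrist_force: [1.6, 0.5, 1.2]
width: 0.008
```

```bash
python3 go.py;  python3 - <<'E'
from plant import manip
import cv2
for n in("side","scene"): cv2.imwrite(f"pics/{n}4.png",manip.snapshot(n)["frame"][:,:,::-1])
E
```

```text
t 7.45 [ 0.401  -0.1108  0.2463] [1.7993e+02 4.0000e-02 1.5796e+02] F [1.59 0.55 1.17] w 0.008
```

View pics/side4.png

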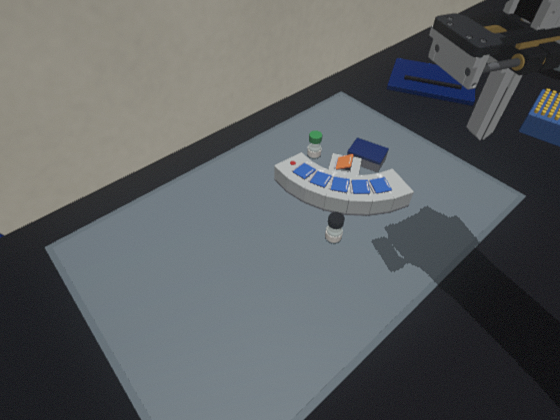

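View pics/scene4.png

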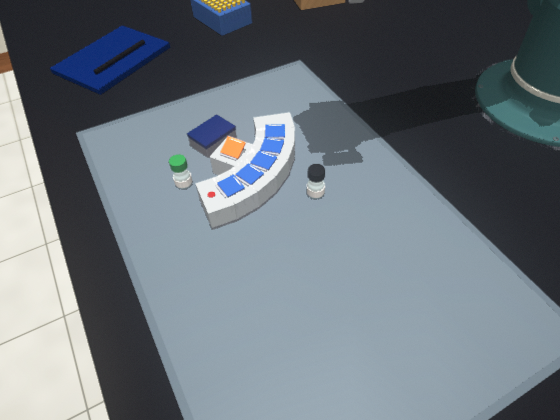

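All five covers look shut in both views, at about (303,171) to (380,185) in the side picture. To check, I'll overlay the outlines the covers should have at 0 and 0.15 rad.

```bash
python3 - <<'E'
from plant import manip
from h import *
import cv2
p=np.load("p.npy"); al=.245*(np.arange(5)-2)
def cover(a,th):
    ctr=row(p,a); t=np.array([-np.sin(a+p[2]),np.cos(a+p[2]),0]); rr=np.array([np.cos(a+p[2]),np.sin(a+p[2]),0])
    h=ctr-.015*t; d=t*np.cos(th)+np.array([0,0,np.sin(th)]); nn=-t*np.sin(th)+np.array([0,0,np.cos(th)])
    return np.array([h-.017*rr+.004*nn,h+.017*rr+.004*nn,h+.017*rr+.03*d+.004*nn,h-.017*rr+.03*d+.004*nn])
d=manip.snapshot("side");k=4.8;o=(265,125)
c=cv2.resize(d["frame"][125:250,265:420,::-1],None,fx=k,fy=k,interpolation=cv2.INTER_CUBIC)
for a in al:
  for th,col in((0,(0,255,255)),(.15,(0,0,255))):
    cv2.polylines(c,[((proj(cover(a,th),d)-o+.5)*k-.5).astype(int)],True,col,1)
cv2.imwrite("pics/fin.png",c)
a=cv2.imread("pics/side0.png")[125:250,265:420].astype(int)
E
```

View pics/fin.png

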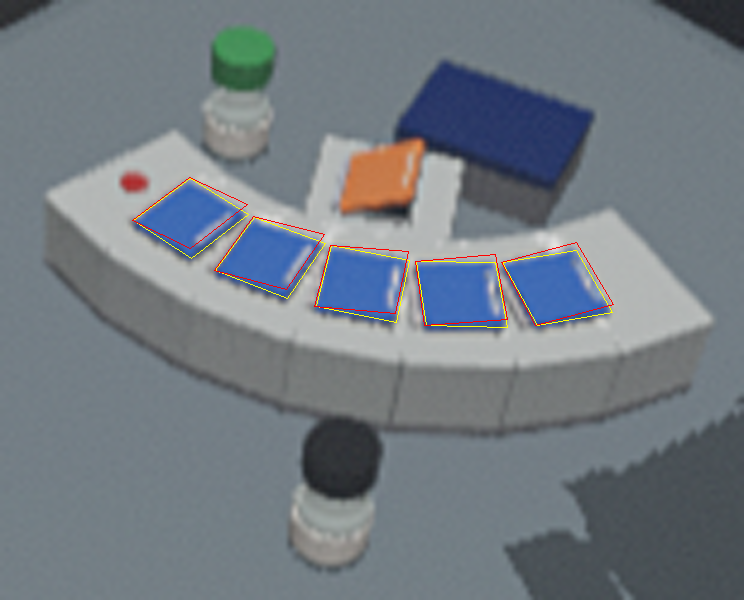

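All five covers match the shut outline much better than the 0.15 rad one, as expected after a sweep at 46 mm. The orange cover, vials and box sit at the same pixels as in the first picture.

```bash
python3 -c "
from plant import manip
print(manip.close_job())"
```

```text
the job is handed in; nothing more can be done
None
```

All five blue covers are shut, and I've handed the job in; it gave no verdict. I swept the closed fingers along the row from the red dot, with the fingertips about 46 mm above the bench (2 mm above shut covers). I then lifted clear and moved away. The clock read about 7.5 s, well under the 42 s limit.

**Last checks:**
- **Blue covers:** in the final side picture all five match the shut outline. At that sweep height I estimate no more than about 0.07 rad open, against the 0.15 rad limit.
- **Order:** I checked pictures at two points during the sweep, after cover 1 and with the fingers on cover 4. The covers already passed were flat and those ahead were still open.
- **Other objects:** the orange cover, both vials and the box looked unmoved from the first picture to the last. I judged this by eye and did not measure it.
- **Forces:** the wrist readings at the end of each move in the sweep stayed below about 2.3 N.
- **Finish:** the fingers ended about 0.25 m above the bench, touching nothing.

**Disagreements and one slip:**
- The two fixed cameras differed by up to about 4 mm on the points I measured, most of them by 1–3 mm. The wrist camera put the red dot 1.5 mm from my fitted position.
- My first move turned the tool 7° about the wrong axis. The arm was in free air far from the tray, and I corrected it at once.

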